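Index the board turntable to its empty nest and confirm

ROBOT

A 6-joint arm with a two-finger parallel gripper is mounted at the origin on a cart in front of the work surface, level with it; the furniture and walls round the work are solid. World frame = base frame: x ahead of the robot, y to its left, z up, the work surface at z = 0. Lengths are in m, angles in rad, forces in N, time in s.
With the tool pointing down it reaches from about 0.375 to 0.9 m from the base axis. Payload 3.1 kg.
Tool frame: the origin (TCP) lies at the centre of the arm's flange, where the gripper is bolted on; the fingertips stand tip_reach ahead of it and the grasp point (between the pads) lies 164 mm ahead of it (tip_reach is the distance from the TCP to the fingertips, in m); z points along the fingers, y is the direction in which the jaws open and shut (so a half turn about z gives the same grasp; the last joint's range is limited). The gripper opens to 87 mm and grips with 3 to 60 N. Pads are 19 mm wide; open, the fingers measure 117 mm over their backs; the gripper's body (75 mm by 190 mm) begins 51 mm behind the grasp point.
Start: joints at [1.073, 0.527, 1.433, -0, 1.181, -0.178], TCP at [0.196, 0.593, 0.405] pointing down, gripper open.
Joint ranges: [-3.08, 3.08], [-0.75, 2.2], [0.22, 2.44], [-1.43, 4.57], [0, 2.65], [-2.85, 2.85]. Speed limits (rad/s): [2.79, 2.79, 3.14, 3.14, 3.14, 3.14].

INTERFACE

Orientations are given as a unit quaternion [x, y, z, w].
In Python, from rig import get_obs, camera, hand_in, tip_reach gives the robot as it stands. The module is installed in compiled form; this text tells all that it offers.
- The arm moves only by the tool servo_tool, never from a script. Its argument "steps" is one flat list of numbers, 5 for each row, row after row: the finger opening in m, from 0 to 0.087, then the shift along the tool's x, y, z in m, then the turn about the tool's z in rad. A call has 1 to 12 rows; each row is the pose to reach, as a shift and turn from the pose commanded when the call began, along the tool's axes at that moment; what a row does not reach only later rows make up. A row lasts 1/8 s, in which the tool goes at most 62.5 mm and 10.7 degrees, less where a joint would pass 70% of its speed; a pose out of reach is approached as far as the arm can. A call with a gripper value outside its range is refused whole. The fingers move at their own pace and stop on an object; "force" is the grip in N (left out, the last holds). Time passes only in rows, so rows that repeat a pose let the fingers close. It gives the time, the measured TCP pose, the force and the opening at its end, in the units of the state.
- get_obs(): the state, without advancing time (a new reading comes with each control period).
- camera(name): name is "scene" or "top" or "wrist"; returns a dict with "pixels" (400x640x3 uint8, blue, green, red), "vertical_fov" (degrees; the focal length in pixels is half the picture's height over the tangent of half this angle, whatever the lens; pixels are square), "cx", "cy" (the principal point, pixels), "T" (4x4, takes a point from camera to world coordinates). Camera axes: x right, y up, looking along -z (the intrinsics and any distortion apply to the point x, -y, -z); pixel columns grow to the right and rows downward; lengths in m; the calibration is good to about 2 mm. The wrist camera is an equidistant fisheye: a pixel r from the principal point sees the ray r / f radians off the axis. A picture is of the moment at which its call begins. There is no depth.
- hand_in(): hands the job in, once; it reports no verdict.
The state is a dict: "time": time; "q": joint angles; "joint_velocities": joint speeds; "joint_torque": joint torques, N m; "position": TCP position; "tool_rot": TCP orientation; "ft_force": force on the tool from outside, world axes, zero at the start; "moment": the same for the moment, N m; "grip_width": finger opening in m.
Only numpy, scipy, OpenCV 4.12 (cv2) and the standard library are available. Lean on these libraries where they do the work, as an engineer would, in place of code of your own. Each camera call takes 0.05 s, during which the arm holds its last target.

TASK

Turn the board turntable by pushing on one or more of its red-knobbed spokes with a fingertip until the empty nest is in line with the orange arrow on the foot, and take the finger off the spokes. Then press the blue button fully down with a fingertip and let it come up again, to report that the nest is ready for loading; it must not be pressed before the nest is in place. Leave the boards in their nests and do not disturb the hex key set, the blue parts bin or the tub of swabs.

Things in the scene. Friction and masses are not known exactly. Their poses are not given: they have to be found in the camera images.
- foot: fixed grey foot; origin on the bench (z = 0) on the turntable's vertical axis. Its x axis points from the orange arrow to the axis, so the arrow lies on its -x side. Round flange of radius 85 mm, 8 mm high at the rim; a flat tongue 30 mm wide and 6 mm high runs along -x to 185 mm from the axis and carries the flat orange arrowhead, which points at the axis.
- mark (a point): tip of the orange arrowhead on the foot's tongue, 7 mm above the bench, 150 mm from the turntable's axis. The empty nest is in place when its centre lies over the line from the turntable's axis to this point.
- turntable: aluminium disc, radius 102 mm, 34 to 48 mm above the bench; turns either way about the foot's axis, more than a full turn; takes about 0.22 N m and does not coast. Origin on the axis at its underside. Four black-rimmed nests, centres 64 mm from the axis: the empty one at its own -x, board nests at -y, +x, +y (boards and hub up to 60 mm above the bench). White tick outside each nest's middle.
- spokes: four spokes fixed to the disc: level steel rods of 10 mm diameter, centreline 41 mm above the bench, standing out radially midway between the nests (at 45, 135, 225, 315 degrees from the turntable's own x axis), free from 107 to 143 mm from the axis, each ending in a red ball knob of 18 mm diameter centred 152 mm from the axis. Origin on the axis, axes as the turntable's.
- empty_nest (a point): centre of the floor of the empty nest (black, 51 x 65 mm inside), 48 mm above the bench, 64 mm from the axis; turns with the turntable.
- nest1 (a point): centre of the floor of the nest of board1, 64 mm from the axis in the turntable's own -y direction
- nest2 (a point): centre of the floor of the nest of board2, 64 mm from the axis in the turntable's own +x direction
- nest3 (a point): centre of the floor of the nest of board4, 64 mm from the axis in the turntable's own +y direction
- board1: green circuit board, 48 x 62 mm and 10 mm high over its parts, lying loose in its nest, 30 g; origin at the centre of its underside. Graspable, but to be left in its nest.
- board2: green circuit board, 48 x 62 mm and 10 mm high over its parts, lying loose in its nest, 30 g; origin at the centre of its underside. Graspable, but to be left in its nest.
- board4: green circuit board, 48 x 62 mm and 10 mm high over its parts, lying loose in its nest, 30 g; origin at the centre of its underside. Graspable, but to be left in its nest.
- ready_top (a point): centre of the top of the blue push button (32 mm diameter), which stands in a round yellow housing (48 mm across) fixed on the bench to the left of the turntable; 22 mm above the bench
- ready (a joint): travel of the blue button, m: 0 up, 0.006 fully down; sprung, about 5 N holds it fully down; counts as pressed from 0.0045
- hex_keys: folding hex key set in a red holder, 26 x 85 x 18 mm, lying to the right of the turntable; origin at the centre of its underside
- bin1: blue open parts bin, 104 x 69 x 47 mm, on the right; origin under its centre
- swab_tub: white tub of swabs, 58 mm across, 76 mm high, on the left; origin under its centre
There are look-alikes about, which are no part of the job. What is meant by the part that bears ready_top is not black, purple or turquoise, and is the smaller of those in its own colour.

How it is judged:
On the way, in this order (a step that is already met when the one before it is completed fails the run):
1. a finger pushes on a spoke (contact force between the fingers and spokes above 0.7 N), for 0.1 s.
2. the empty nest is in line with the arrow (centre within 5 mm) and the fingers are off the turntable (x of empty_nest in the frame of foot below -0.05 m and y of empty_nest in the frame of foot between -0.005 and 0.005 m and contact force between the fingers and turntable below 0.2 N), for 0.3 s.
3. a finger presses the blue button down (value of joint ready above 0.0045 m and contact force between the fingers and anything else above 1 N), for 0.1 s.
At the end, for the whole second after the job is handed in: the empty nest's centre lies within 5 mm of the line from the axis to the orange arrow, on the arrow's side; the turntable is at rest; the button has come up; every board is in its own nest (within 8 mm of the nest's centre) (x of empty_nest in the frame of foot below -0.05 m and y of empty_nest in the frame of foot between -0.005 and 0.005 m and angular speed of turntable below 0.05 rad/s and value of joint ready below 0.0015 m and distance between board1 and nest1 below 0.008 m and distance between board2 and nest2 below 0.008 m and distance between board4 and nest3 below 0.008 m); the robot touches nothing.
It fails at once if the button is pressed (over 3 mm) while the empty nest is not in line with the arrow (value of joint ready above 0.003 m and not (x of empty_nest in the frame of foot below -0.05 m and y of empty_nest in the frame of foot between -0.005 and 0.005 m)).
It fails at once if a board is lifted or pushed out of its nest (over 10 mm from the nest's centre) (distance between board1 and nest1 above 0.01 m or distance between board2 and nest2 above 0.01 m or distance between board4 and nest3 above 0.01 m).
It fails at once if the hex key set, the blue bin or the swab tub is moved by more than 15 mm or lifted (distance of any of hex_keys, bin1, swab_tub from where it was at the start of the episode above 0.015 m).
It also fails if it takes over 58 s, if anything falls off the work surface, if the arm or the gripper's body presses on something with over 40 N, if the wrist force passes 120 N, or if a joint passes its speed limit or range.

## Working session

There is one attempt and no reset: what is moved stays moved. The work goes in short steps, Python scripts to look and compute and a tool call to move; the robot and the scene stay as the last step left them, time stands still between calls to the robot, and variables do not carry over. Pictures are saved under pics/ and viewed, and the job is handed in when it is done.

Besides the shell and the picture viewer there is one more tool, called after "Emit:" as name(argument=value, ...) on one line, values as JSON. servo_tool: Moves the arm, as the interface text tells. Its arguments: {"type":"object","properties":{"steps":{"type":"array"},"force":{"type":"number"}},"required":["steps"]}

```bash
mkdir -p pics; cat > h.py <<'E'
import numpy as np, cv2
from rig import get_obs, camera, tip_reach
def ray(c,u,v):
    H=c["pixels"].shape[0]; f=H/2/np.tan(np.radians(c["vertical_fov"])/2)
    d=np.array([(u-c["cx"])/f,-(v-c["cy"])/f,-1.0]); T=np.array(c["T"])
    return T[:3,3],T[:3,:3]@d
def onz(c,u,v,z):
    o,d=ray(c,u,v); return o+d*(z-o[2])/d[2]
def proj(c,p):
    H=c["pixels"].shape[0]; f=H/2/np.tan(np.radians(c["vertical_fov"])/2)
    q=np.linalg.inv(np.array(c["T"]))@np.r_[p,1]
    return c["cx"]+f*q[0]/-q[2], c["cy"]-f*q[1]/-q[2]
E
python3 - <<'E'
from h import *
print(get_obs(),tip_reach if not callable(tip_reach) else tip_reach())
for n in("top","scene","wrist"):
    c=camera(n); cv2.imwrite(f"pics/{n}0.png",c["pixels"]); np.save(n+"0.npy",c,allow_pickle=True)
    print(n,c["vertical_fov"],c["cx"],c["cy"],c["T"],[k for k in c])
E
```

```text
{'time': 0.0, 'q': array([ 1.07251280e+00,  5.28471008e-01,  1.43389422e+00, -1.86242372e-05,
        1.18138528e+00, -1.78482328e-01]), 'joint_velocities': array([-0.00051042,  0.00014581,  0.00124718,  0.00164511, -0.0016132 ,
       -0.0004758 ]), 'joint_torque': array([-5.86665665e-04, -4.40046072e+01, -1.76592368e+01,  6.32880698e-02,
        5.80169039e-02, -1.37685188e-04]), 'position': array([0.19628474, 0.59301999, 0.4037708 ]), 'tool_rot': array([ 1.59216483e-01,  9.87243104e-01, -1.02060381e-03, -3.50040565e-04]), 'ft_force': array([ 0.14005514,  0.31389073, -0.13350425]), 'moment': array([-0.03089011,  0.01509266, -0.03944631]), 'grip_width': 0.08714707860071864} 0.1822
top 45.54267239317379 320.0343810033675 200.7649502804735 [[ 0.01262231  0.99262991 -0.12052608  0.36496031]
 [-0.99987332  0.01136085 -0.01114772 -0.01556829]
 [-0.00969628  0.12065152  0.99264757  1.56658467]
 [ 0.          0.          0.          1.        ]] ['pixels', 'vertical_fov', 'cx', 'cy', 'T']
scene 56.459326449572146 319.76272850915285 197.234285032876 [[ 0.48884875  0.53167275 -0.69162923 -0.20577676]
 [-0.87215551  0.28033959 -0.400942   -0.43554603]
 [-0.01927888  0.79920823  0.60074498  0.7106757 ]
 [ 0.          0.          0.          1.        ]] ['pixels', 'vertical_fov', 'cx', 'cy', 'T']
wrist 65.70646984690485 316.70493562590696 194.00308859526336 [[ 0.3136452  -0.90967127 -0.27225883  0.12107772]
 [ 0.949539    0.30000969  0.09148702  0.61799903]
 [-0.00154282 -0.28721484  0.95786495  0.38372027]
 [ 0.          0.          0.          1.        ]] ['pixels', 'vertical_fov', 'cx', 'cy', 'T']
```

View pics/top0.png

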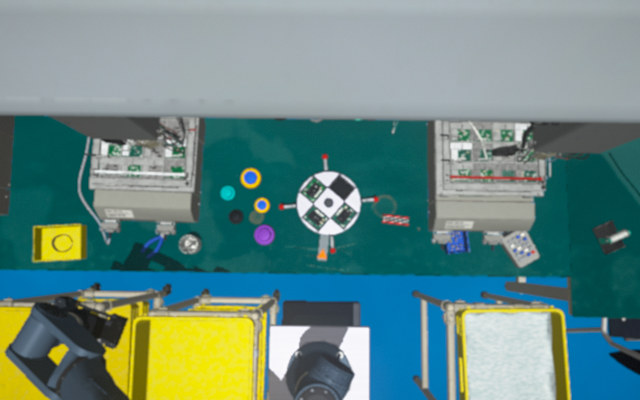

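View pics/scene0.png

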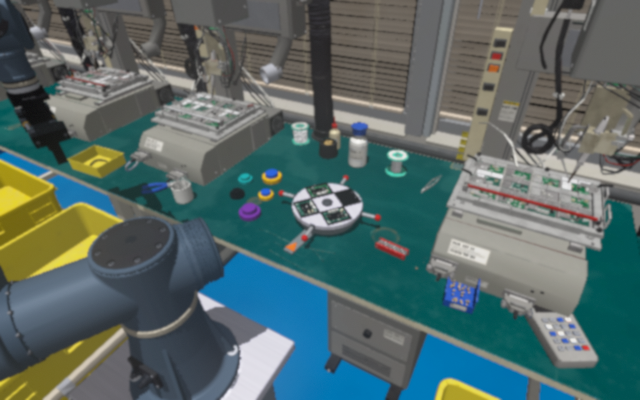

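Candidates for the button in the top view are blue (251,178), blue (262,205), turquoise (228,193), black (236,216) and purple (264,234). The description picks the smaller blue one, at (262,205). I'll check it in a close crop.

```bash
python3 - <<'E'
from h import *
c=np.load("top0.npy",allow_pickle=True).item()
im=c["pixels"]
a=cv2.resize(im[145:265,205:405],None,fx=4,fy=4,interpolation=cv2.INTER_CUBIC)
cv2.imwrite("pics/crop_top.png",a)
s=np.load("scene0.npy",allow_pickle=True).item()["pixels"]
cv2.imwrite("pics/crop_scene.png",cv2.resize(s[155:265,220:420],None,fx=4,fy=4,interpolation=cv2.INTER_CUBIC))
E
```

```text
(no output)
```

View pics/crop_top.png

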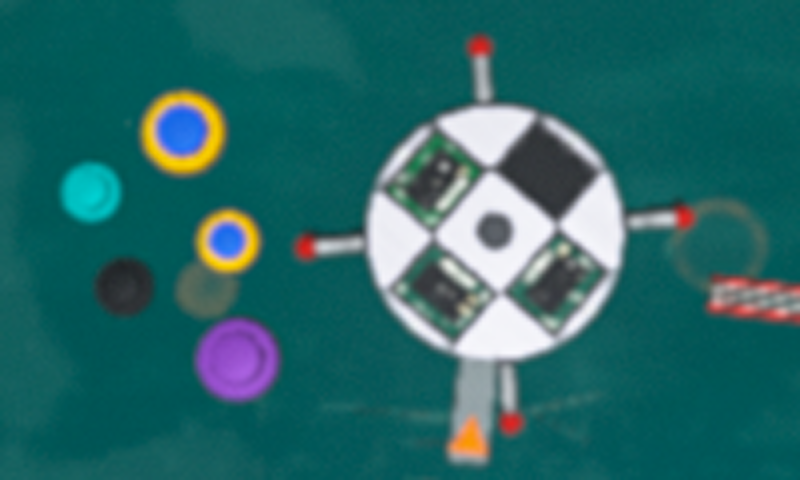

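View pics/crop_scene.png

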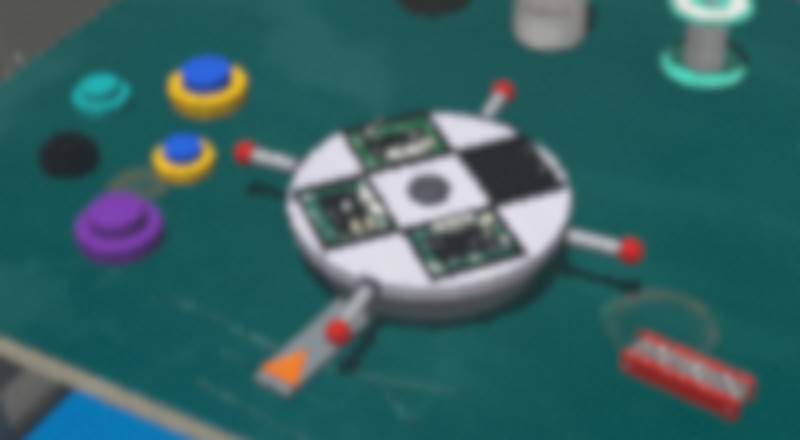

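View pics/wrist0.png

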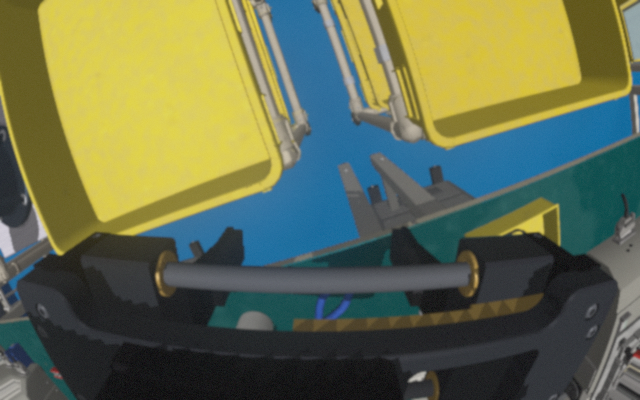

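The crops confirm it: of the two blue buttons the one at (262,205) is smaller. The empty black nest is upper right of the hub, the arrow is at about (322,253), and the knobs are at about (325,157), (376,199), (333,250) and (281,207). Next I measure.

```bash
cat > m.py <<'E'
from h import *
def blobs(m,amin=3):
    n,l,s,ce=cv2.connectedComponentsWithStats(m.astype(np.uint8))
    return [(int(s[i,4]),ce[i]) for i in range(1,n) if s[i,4]>=amin]
def masks(im):
    h=cv2.cvtColor(im,cv2.COLOR_BGR2HSV); H,S,V=[h[...,i].astype(int) for i in range(3)]
    return dict(red=((H<5)|(H>173))&(S>150)&(V>90), orange=(H>=7)&(H<=18)&(S>150)&(V>150), blue=(H>105)&(H<120)&(S>150)&(V>150))
def circ(P):
    A=np.c_[2*P[:,:2],np.ones(len(P))]; x=np.linalg.lstsq(A,(P[:,:2]**2).sum(1),rcond=None)[0]
    return x[:2],np.sqrt(x[2]+x[0]**2+x[1]**2)
E
python3 - <<'E'
from m import *
for n,win in(("top",(140,262,215,412)),("scene",(160,265,225,420))):
    c=np.load(n+"0.npy",allow_pickle=True).item(); im=c["pixels"]; M=masks(im)
    r0,r1,c0,c1=win
    for k,z in(("red",.041),("orange",.006),("blue",.022)):
        w=np.zeros(M[k].shape,bool); w[r0:r1,c0:c1]=M[k][r0:r1,c0:c1]
        P=[]
        for a,ce in blobs(w):
            p=onz(c,*ce,z); print(n,k,a,ce.round(1),p.round(4)); 
E
```

```text
top red 12 [324.5 156. ] [ 0.6975 -0.0111  0.041 ]
top red 14 [375.7 198.9] [ 0.5584 -0.1778  0.041 ]
top red 16 [280.8 206.2] [0.5311 0.1278 0.041 ]
top red 16 [332.2 250.4] [ 0.3915 -0.0393  0.041 ]
top orange 34 [321.8 254.8] [ 0.3773 -0.0061  0.006 ]
top blue 96 [250.  177.1] [0.6281 0.2331 0.022 ]
top blue 40 [261.2 204.8] [0.5371 0.1939 0.022 ]
scene red 4 [346.  176.5] [ 0.7017 -0.0091  0.041 ]
scene red 10 [280.2 192.5] [0.5298 0.1301 0.041 ]
scene red 18 [377.3 217. ] [ 0.5601 -0.1751  0.041 ]
scene red 17 [304.1 237.6] [ 0.3927 -0.0383  0.041 ]
scene red 89 [390.3 251. ] [ 0.4525 -0.2539  0.041 ]
scene orange 36 [291.5 246.5] [ 0.3782 -0.0058  0.006 ]
scene blue 72 [271.  172.3] [0.6328 0.2393 0.022 ]
scene blue 43 [265.  190.9] [0.5352 0.1936 0.022 ]
```

```bash
cat >> h.py <<'E'
from scipy.spatial.transform import Rotation as Ro
def shift(p):  # world TCP target -> tool-frame shift
    o=get_obs(); R=Ro.from_quat(o["tool_rot"]); return R.inv().apply(np.array(p)-o["position"])
def st():
    o=get_obs(); R=Ro.from_quat(o["tool_rot"]).as_matrix()
    print("t",round(o["time"],2),"p",o["position"].round(4),"xaxis deg",np.degrees(np.arctan2(R[1,0],R[0,0])).round(2),"zax",R[:,2].round(3),"F",o["ft_force"].round(2),"g",round(o["grip_width"],4),"q6",o["q"].round(2))
E
python3 -c "
from h import *
st(); print(shift([.590,-.145,.33]))"
```

```text
t 0.15 p [0.1963 0.5931 0.404 ] xaxis deg 161.68 zax [-0.001 -0.002 -1.   ] F [-0.04 -1.32  0.59] g 0.087 q6 [ 1.07  0.53  1.43 -0.    1.18 -0.18]
[-0.60574366 -0.57680795  0.07476871]
```

Emit:
servo_tool(steps=[0, -0.02, -0.02, 0, 0, 0, -0.055, -0.055, 0, 0.04, 0, -0.095, -0.09, 0, 0.09, 0, -0.135, -0.13, 0, 0.14, 0, -0.175, -0.165, 0, 0.2, 0, -0.215, -0.205, 0, 0.26, 0, -0.255, -0.245, 0, 0.32, 0, -0.295, -0.28, 0, 0.38, 0, -0.335, -0.32, 0, 0.44, 0, -0.375, -0.355, 0, 0.5, 0, -0.41, -0.39, 0, 0.55, 0, -0.43, -0.41, 0, 0.58], force=20)

```text
time: 1.65
position: [0.4768, 0.0667, 0.4047]
tool_rot: [0.436, 0.9, -0.0, 0.0]
ft_force: [0.4, 0.3, 0.3]
grip_width: 0.0003
```

```bash
python3 -c "
from h import *
st(); print(shift([.590,-.145,.182+.09]))
for n in('top','wrist','scene'):
    c=camera(n); cv2.imwrite(f'pics/{n}1.png',c['pixels']); np.save(n+'1.npy',c,allow_pickle=True)"
```

```text
t 1.65 p [0.4768 0.0667 0.4047] xaxis deg 128.25 zax [ 0.001 -0.    -1.   ] F [0.36 0.29 0.3 ] g 0.0003 q6 [-0.09  0.34  1.78 -0.    1.02 -0.76]
[-0.23625463 -0.04216357  0.13278959]
```

View pics/wrist1.png

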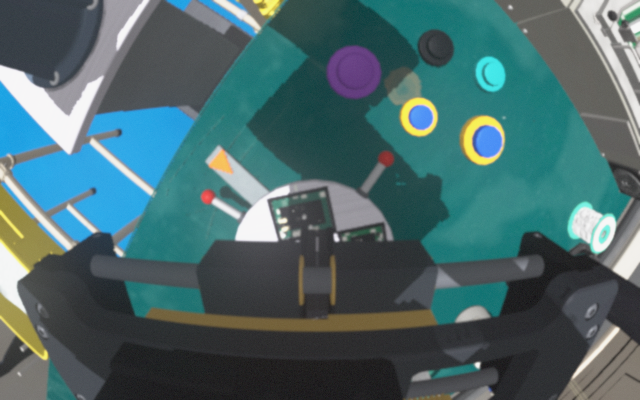

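View pics/scene1.png

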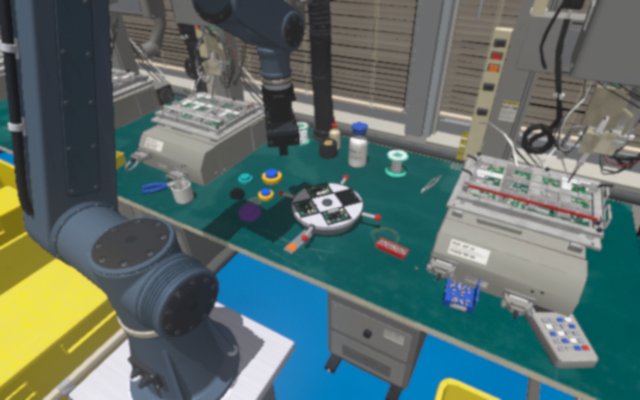

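The wrist view shows the arrow at (220,160), the small blue button at (418,117), and the knobs at (207,197) and (387,158). Now I go to the right-hand spoke, on its far side.

Emit:
servo_tool(steps=[0, -0.04, -0.01, 0.0, 0, 0, -0.08, -0.015, 0.0, 0, 0, -0.13, -0.025, 0.01, 0, 0, -0.18, -0.03, 0.04, 0, 0, -0.22, -0.04, 0.09, 0, 0, -0.236, -0.042, 0.12, 0, 0, -0.236, -0.042, 0.125, 0, 0, -0.236, -0.042, 0.125, 0])

```text
time: 2.8
position: [0.5892, -0.1404, 0.28]
tool_rot: [0.434, 0.901, 0.0, -0.001]
ft_force: [0.6, 0.5, 0.5]
grip_width: 0.0007
```

```bash
python3 -c "
from h import *
st(); print(shift([.590,-.145,.182+.032]))
for n in('scene','top'):
    c=camera(n); cv2.imwrite(f'pics/{n}2.png',cv2.resize(c['pixels'][150:270,240:440],None,fx=4,fy=4,interpolation=cv2.INTER_CUBIC))"
```

```text
t 2.8 p [ 0.5892 -0.1404  0.28  ] xaxis deg 128.53 zax [-0.001  0.001 -1.   ] F [0.57 0.45 0.5 ] g 0.0007 q6 [-0.42  0.66  1.59  0.    0.9  -1.09]
[-0.00417306 -0.00220628  0.06600839]
```

View pics/scene2.png

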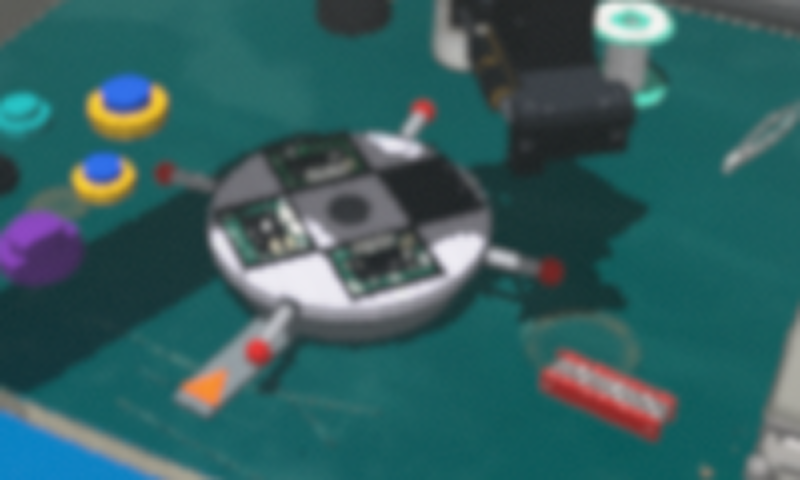

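View pics/top2.png

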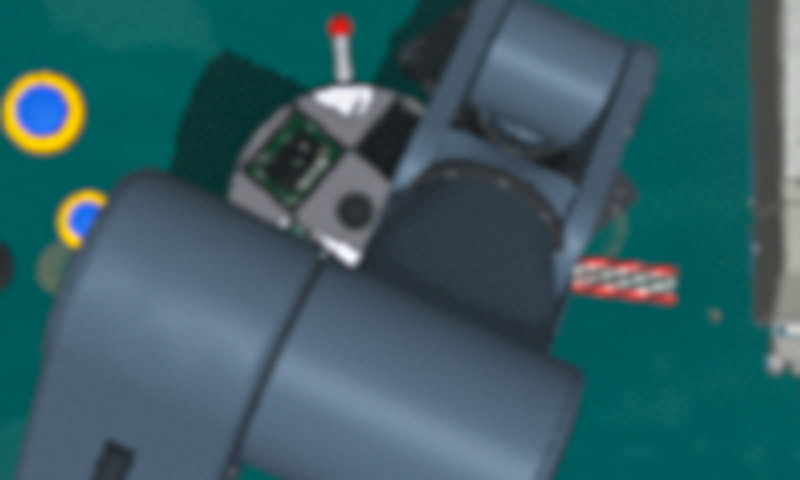

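Emit:
servo_tool(steps=[0, -0.004, -0.002, 0.02, 0, 0, -0.004, -0.002, 0.045, 0, 0, -0.004, -0.002, 0.062, 0, 0, -0.004, -0.002, 0.066, 0, 0, -0.004, -0.002, 0.066, 0])

```text
time: 3.52
position: [0.5906, -0.1465, 0.2136]
tool_rot: [0.435, 0.9, -0.0, -0.0]
ft_force: [-0.5, -0.7, -0.1]
grip_width: 0.0005
```

```bash
cat > arc.py <<'E'
import sys
from h import *
st()
C=np.array([.545,-.0245]); r=.128
o=get_obs(); p=o["position"]
print("now ang",np.degrees(np.arctan2(*(p[:2]-C)[::-1])),np.linalg.norm(p[:2]-C))
a0,a1,n=map(float,sys.argv[1:4]); 
for a in np.linspace(a0,a1,int(n)):
    t=np.radians(a); print(round(a,1),shift([C[0]+r*np.cos(t),C[1]+r*np.sin(t),.214]).round(4))
E
python3 arc.py -74 -124 12;  python3 -c "
from h import *
for n in('scene',):
    c=camera(n); cv2.imwrite(f'pics/{n}3.png',cv2.resize(c['pixels'][150:270,240:440],None,fx=4,fy=4,interpolation=cv2.INTER_CUBIC))"
```

```text
t 3.52 p [ 0.5906 -0.1465  0.2136] xaxis deg 128.45 zax [-0.  0. -1.] F [-0.46 -0.72 -0.06] g 0.0005 q6 [-0.43  0.77  1.61 -0.    0.77 -1.1 ]
now ang -69.49376300219356 0.1302006364533282
-74.0 [ 0.0056 -0.0088 -0.0004]
-78.5 [ 0.0098 -0.018  -0.0004]
-83.1 [ 0.0148 -0.0268 -0.0004]
-87.6 [ 0.0204 -0.0353 -0.0004]
-92.2 [ 0.0267 -0.0432 -0.0004]
-96.7 [ 0.0336 -0.0507 -0.0004]
-101.3 [ 0.0411 -0.0575 -0.0004]
-105.8 [ 0.0491 -0.0638 -0.0004]
-110.4 [ 0.0576 -0.0694 -0.0004]
-114.9 [ 0.0665 -0.0743 -0.0004]
-119.5 [ 0.0757 -0.0785 -0.0004]
-124.0 [ 0.0853 -0.0819 -0.0004]
```

View pics/scene3.png

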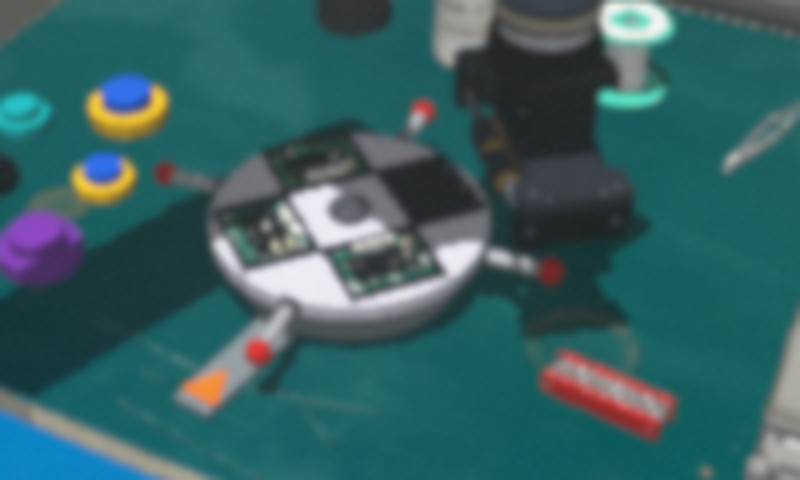

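Emit:
servo_tool(steps=[0, 0.0056, -0.0088, 0, 0, 0, 0.0098, -0.018, 0, 0, 0, 0.0148, -0.0268, 0, 0, 0, 0.0204, -0.0353, 0, 0, 0, 0.0267, -0.0432, 0, 0, 0, 0.0336, -0.0507, 0, 0, 0, 0.0411, -0.0575, 0, 0, 0, 0.0491, -0.0638, 0, 0, 0, 0.0576, -0.0694, 0, 0, 0, 0.0665, -0.0743, 0, 0, 0, 0.0757, -0.0785, 0, 0, 0, 0.0853, -0.0819, 0, 0])

```text
time: 5.08
position: [0.4728, -0.1303, 0.2138]
tool_rot: [0.435, 0.901, -0.0, 0.0]
ft_force: [2.6, -0.9, -0.5]
grip_width: 0.0004
```

```bash
python3 arc.py -128 -174 12;  python3 -c "
from h import *
for n in('scene',):
    c=camera(n); cv2.imwrite(f'pics/{n}4.png',cv2.resize(c['pixels'][150:270,240:440],None,fx=4,fy=4,interpolation=cv2.INTER_CUBIC))"
```

```text
t 5.08 p [ 0.4728 -0.1303  0.2138] xaxis deg 128.45 zax [ 0. -0. -1.] F [ 2.55 -0.88 -0.53] g 0.0004 q6 [-0.5   0.68  1.91 -0.    0.55 -1.17]
now ang -124.30796486294356 0.1280532947627652
-128.0 [ 0.008  -0.0021 -0.0002]
-132.2 [ 0.0171 -0.004  -0.0002]
-136.4 [ 0.0264 -0.0052 -0.0002]
-140.5 [ 0.0357 -0.0057 -0.0002]
-144.7 [ 0.0451 -0.0055 -0.0002]
-148.9 [ 0.0544 -0.0046 -0.0002]
-153.1 [ 0.0636 -0.0031 -0.0002]
-157.3 [ 0.0726 -0.0009 -0.0002]
-161.5 [ 0.0815  0.0019 -0.0002]
-165.6 [ 0.0902  0.0054 -0.0002]
-169.8 [ 0.0986  0.0096 -0.0002]
-174.0 [ 0.1066  0.0143 -0.0002]
```

View pics/scene4.png

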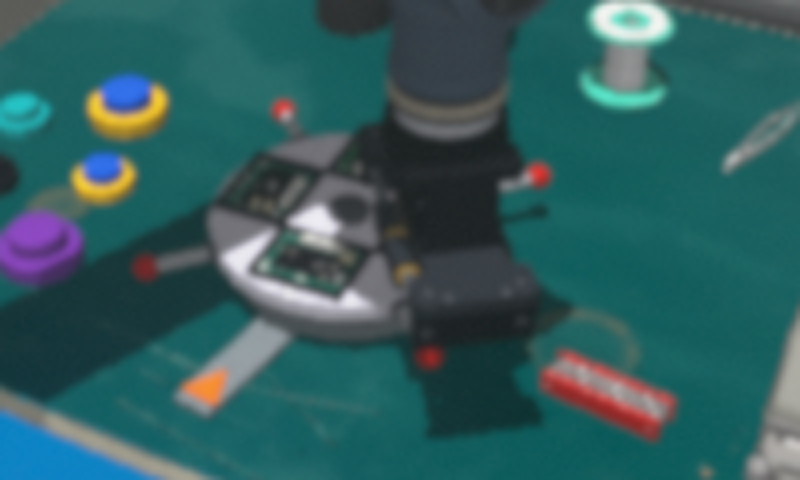

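Emit:
servo_tool(steps=[0, 0.008, -0.0021, 0, 0, 0, 0.0171, -0.004, 0, 0, 0, 0.0264, -0.0052, 0, 0, 0, 0.0357, -0.0057, 0, 0, 0, 0.0451, -0.0055, 0, 0, 0, 0.0544, -0.0046, 0, 0, 0, 0.0636, -0.0031, 0, 0, 0, 0.0726, -0.0009, 0, 0, 0, 0.0815, 0.0019, 0, 0, 0, 0.0902, 0.0054, 0, 0, 0, 0.0986, 0.0096, 0, 0, 0, 0.1066, 0.0143, 0, 0])

```text
time: 6.62
position: [0.418, -0.0375, 0.2137]
tool_rot: [0.435, 0.901, -0.0, -0.0]
ft_force: [1.7, -2.0, 0.1]
grip_width: 0.0002
```

```bash
python3 arc.py -177 -212 10;  python3 -c "
from h import *
for n in('scene','top'):
    c=camera(n); cv2.imwrite(f'pics/{n}5.png',cv2.resize(c['pixels'][150:270,240:440],None,fx=4,fy=4,interpolation=cv2.INTER_CUBIC))"
```

```text
t 6.62 p [ 0.418  -0.0375  0.2137] xaxis deg 128.45 zax [-0.  0. -1.] F [ 1.7  -1.97  0.14] g 0.0002 q6 [-0.36  0.65  2.09 -0.    0.4  -1.03]
now ang -174.15247907432143 0.1276163810249639
-177.0 [ 0.0055  0.0032 -0.0003]
-180.9 [ 0.0124  0.0085 -0.0003]
-184.8 [ 0.0189  0.0142 -0.0003]
-188.7 [ 0.025   0.0204 -0.0003]
-192.6 [ 0.0307  0.027  -0.0003]
-196.4 [ 0.036   0.0339 -0.0003]
-200.3 [ 0.0407  0.0412 -0.0003]
-204.2 [ 0.045   0.0487 -0.0003]
-208.1 [ 0.0487  0.0566 -0.0003]
-212.0 [ 0.0519  0.0647 -0.0003]
```

View pics/scene5.png

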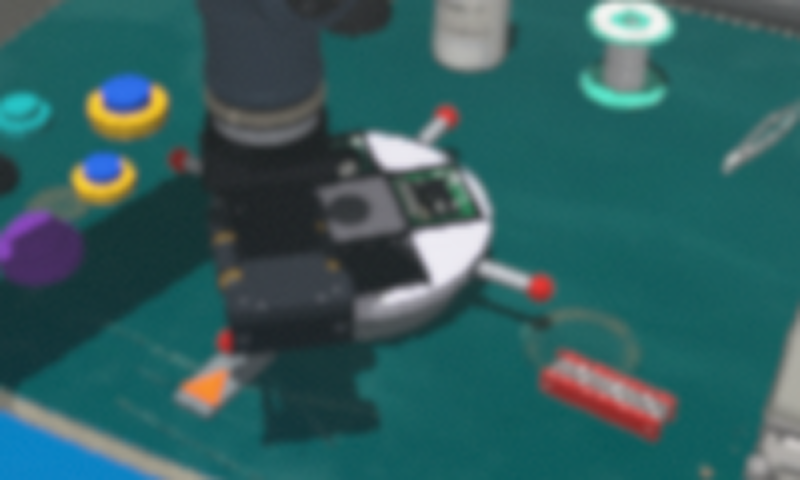

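Emit:
servo_tool(steps=[0, 0.0055, 0.0032, 0, 0, 0, 0.0124, 0.0085, 0, 0, 0, 0.0189, 0.0142, 0, 0, 0, 0.025, 0.0204, 0, 0, 0, 0.0307, 0.027, 0, 0, 0, 0.036, 0.0339, 0, 0, 0, 0.0407, 0.0412, 0, 0, 0, 0.045, 0.0487, 0, 0, 0, 0.0487, 0.0566, 0, 0, 0, 0.0519, 0.0647, 0, 0, 0, 0.0519, 0.0647, 0, 0])

```text
time: 8.1
position: [0.4368, 0.0434, 0.2137]
tool_rot: [0.435, 0.901, 0.0, -0.0]
ft_force: [-0.5, -0.3, -0.3]
grip_width: 0.0005
```

```bash
python3 - <<'E'
from m import *
st(); C=np.array([.545,-.0245])
for n,win in(("top",(140,262,215,412)),("scene",(160,265,225,420))):
    c=camera(n); im=c["pixels"]; M=masks(im)
    cv2.imwrite(f'pics/{n}6.png',cv2.resize(im[150:270,240:440],None,fx=4,fy=4,interpolation=cv2.INTER_CUBIC))
    r0,r1,c0,c1=win
    k="red"
    w=np.zeros(M[k].shape,bool); w[r0:r1,c0:c1]=M[k][r0:r1,c0:c1]
    for a,ce in blobs(w):
        p=onz(c,*ce,.041); d=p[:2]-C; print(n,a,ce.round(1),p.round(4),np.degrees(np.arctan2(d[1],d[0])).round(1),np.linalg.norm(d).round(4))
E
```

```text
t 8.1 p [0.4368 0.0434 0.2137] xaxis deg 128.48 zax [-0.  0. -1.] F [-0.45 -0.32 -0.34] g 0.0005 q6 [-0.16  0.66  2.04  0.    0.44 -0.83]
top 15 [359.1 167.3] [ 0.6613 -0.1239  0.041 ] -40.5 0.153
top 15 [292.7 171.7] [0.6443 0.0918 0.041 ] 49.5 0.1529
top 13 [364.6 233.8] [ 0.4456 -0.1422  0.041 ] -130.2 0.1541
scene 4 [309.  176.5] [0.6463 0.0968 0.041 ] 50.1 0.1581
scene 10 [374.  192.5] [ 0.6627 -0.1223  0.041 ] -39.7 0.1531
scene 23 [348.  237.9] [ 0.4455 -0.14    0.041 ] -130.7 0.1524
scene 86 [390.2 251. ] [ 0.4523 -0.2534  0.041 ] -112.0 0.247
```

View pics/scene6.png

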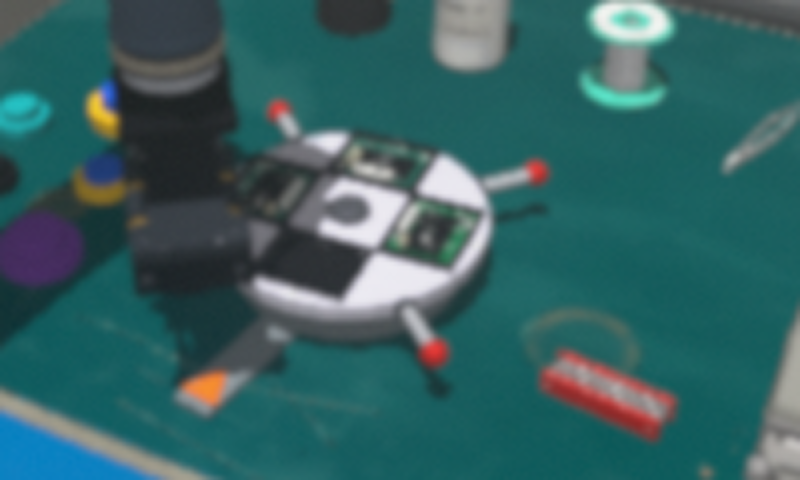

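```bash
python3 arc.py -213.5 -222.8 6
```

```text
t 8.2 p [0.4364 0.043  0.2137] xaxis deg 128.46 zax [-0.001  0.    -1.   ] F [ 0.52  0.05 -0.54] g 0.0003 q6 [-0.16  0.66  2.04  0.    0.44 -0.83]
now ang 148.13941517410782 0.12784180297992043
-213.5 [ 0.0013  0.0034 -0.0003]
-215.4 [ 0.0026  0.0074 -0.0003]
-217.2 [ 0.0036  0.0114 -0.0003]
-219.1 [ 0.0046  0.0154 -0.0003]
-220.9 [ 0.0054  0.0195 -0.0003]
-222.8 [ 0.0061  0.0236 -0.0003]
```

Emit:
servo_tool(steps=[0, 0.0013, 0.0034, 0, 0, 0, 0.0026, 0.0074, 0, 0, 0, 0.0036, 0.0114, 0, 0, 0, 0.0046, 0.0154, 0, 0, 0, 0.0054, 0.0195, 0, 0, 0, 0.0061, 0.0236, 0, 0, 0, 0.0061, 0.0236, 0, 0, 0, 0.005, 0.018, 0, 0, 0, 0.003, 0.008, 0, 0, 0, 0, 0, 0, 0])

```text
time: 9.45
position: [0.4358, 0.0422, 0.2137]
tool_rot: [0.435, 0.9, -0.0, -0.0]
ft_force: [0.2, -0.2, 0.1]
grip_width: 0.0004
```

Emit:
servo_tool(steps=[0, 0, 0, -0.04, 0, 0, 0, 0, -0.09, 0, 0, 0.02, 0.01, -0.14, 0, 0, 0.05, 0.02, -0.16, 0, 0, 0.08, 0.04, -0.16, 0, 0, 0.11, 0.06, -0.16, 0, 0, 0.12, 0.07, -0.16, 0, 0, 0.12, 0.07, -0.16, 0, 0, 0.12, 0.07, -0.16, 0])

```text
time: 10.58
position: [0.4169, 0.1794, 0.3735]
tool_rot: [0.435, 0.9, -0.0, -0.0]
ft_force: [-0.1, 0.7, -0.3]
grip_width: 0.0008
```

```bash
cat > meas.py <<'E'
from m import *
import sys
st(); C=np.array([.545,-.0245])
for n,win in(("top",(140,262,215,412)),("scene",(160,265,225,420))):
    c=camera(n); im=c["pixels"]; M=masks(im); np.save(n+sys.argv[1]+".npy",c,allow_pickle=True)
    cv2.imwrite(f'pics/{n}{sys.argv[1]}.png',cv2.resize(im[150:270,240:440],None,fx=4,fy=4,interpolation=cv2.INTER_CUBIC))
    r0,r1,c0,c1=win
    for k,z in(("red",.041),("orange",.006),("blue",.022)):
      w=np.zeros(M[k].shape,bool); w[r0:r1,c0:c1]=M[k][r0:r1,c0:c1]
      for a,ce in blobs(w):
        p=onz(c,*ce,z); d=p[:2]-C; print(n,k,a,ce.round(1),p.round(4),np.degrees(np.arctan2(d[1],d[0])).round(1),np.linalg.norm(d).round(4))
c=camera("wrist"); cv2.imwrite(f"pics/wrist{sys.argv[1]}.png",c["pixels"]); np.save("wrist"+sys.argv[1]+".npy",c,allow_pickle=True)
E
python3 meas.py 7
```

```text
t 10.57 p [0.4169 0.1794 0.3735] xaxis deg 128.4 zax [-0.001 -0.001 -1.   ] F [-0.14  0.67 -0.25] g 0.0008 q6 [ 0.16  0.35  1.88 -0.    0.91 -0.51]
top red 13 [298.5 166.4] [0.6621 0.0732 0.041 ] 39.8 0.1525
top red 16 [364.6 172.8] [ 0.6432 -0.142   0.041 ] -50.1 0.1532
top red 19 [290.9 232.9] [0.4454 0.0934 0.041 ] 130.2 0.1543
top red 14 [358.6 239.7] [ 0.4264 -0.1232  0.041 ] -140.2 0.1543
top orange 32 [321.9 254.8] [ 0.3775 -0.0064  0.006 ] 173.8 0.1685
top blue 96 [250.  177.1] [0.6281 0.2331 0.022 ] 72.1 0.2707
scene red 13 [377.4 197.4] [ 0.6446 -0.1407  0.041 ] -49.4 0.1531
scene red 21 [274. 211.] [0.4469 0.0953 0.041 ] 129.3 0.1549
scene red 22 [338.6 239.9] [ 0.4274 -0.122   0.041 ] -140.4 0.1527
scene red 90 [390.1 250.9] [ 0.4525 -0.2532  0.041 ] -112.0 0.2467
scene orange 34 [291.4 246.6] [ 0.3776 -0.0058  0.006 ] 173.6 0.1684
scene blue 72 [271.  172.4] [0.6323 0.239  0.022 ] 71.7 0.2776
```

View pics/top7.png

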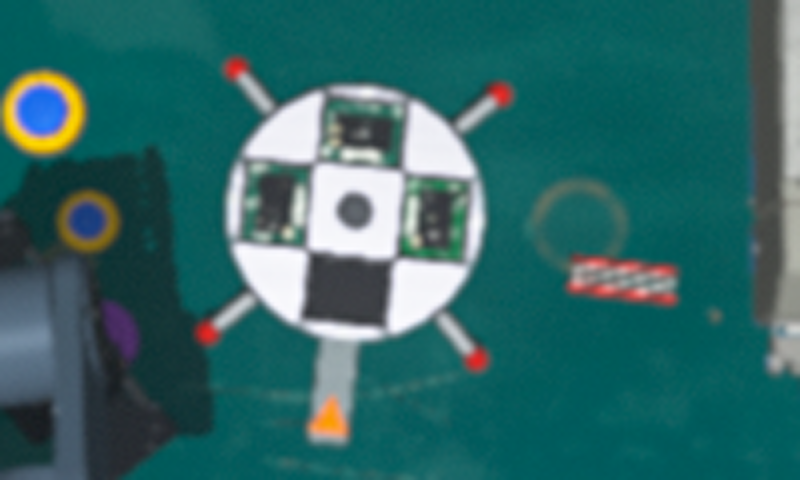

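View pics/scene7.png

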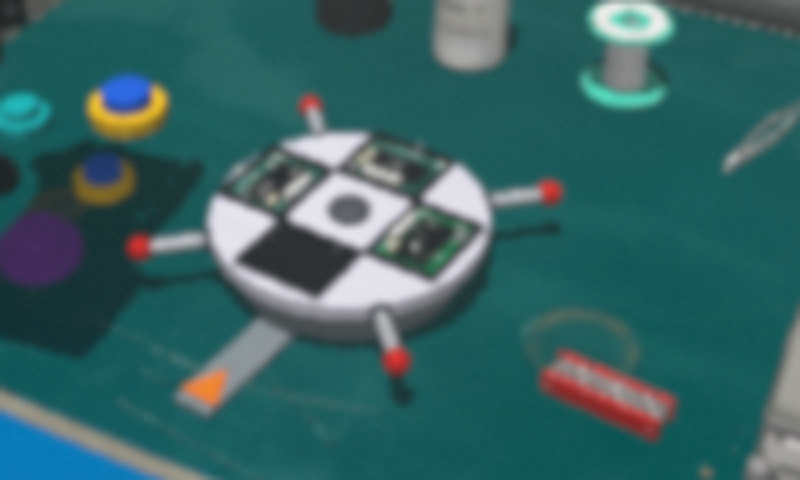

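View pics/wrist7.png

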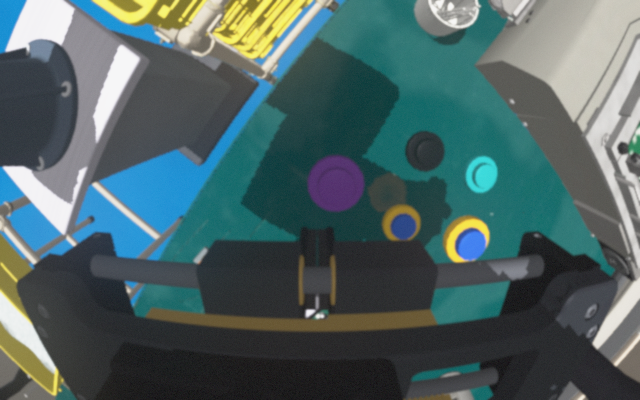

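The nest centre is at 174–175° and the arrow at about 174°, so it is in line to about 1 mm. All boards are seated. Next is the small blue button, (262,205) in the first top view.

```bash
python3 -c "
from h import *
st(); print(shift([.5365,.1945,.1822+.045]))"
```

```text
t 10.72 p [0.417  0.1794 0.3736] xaxis deg 128.36 zax [-0. -0. -1.] F [-0.35  0.67  0.25] g 0.0006 q6 [ 0.16  0.35  1.88 -0.    0.91 -0.51]
[-0.06230135  0.10317465  0.14634097]
```

Emit:
servo_tool(steps=[0, -0.015, 0.025, 0, 0, 0, -0.035, 0.06, 0, 0, 0, -0.055, 0.09, 0.02, 0, 0, -0.062, 0.103, 0.05, 0, 0, -0.062, 0.103, 0.09, 0, 0, -0.062, 0.103, 0.125, 0, 0, -0.062, 0.103, 0.145, 0, 0, -0.062, 0.103, 0.146, 0, 0, -0.062, 0.103, 0.146, 0])

```text
time: 11.85
position: [0.5366, 0.1954, 0.2283]
tool_rot: [0.435, 0.9, 0.0, 0.0]
ft_force: [-0.1, 0.2, -0.6]
grip_width: -0.0
```

```bash
python3 meas.py 8; python3 -c "
from h import *
print(shift([.5365,.1945,.1822+.022]))
c=np.load('scene8.npy',allow_pickle=True).item()
print(proj(c,[.5365,.1945,.022]),proj(c,np.r_[get_obs()['position']-[0,0,.1822]]))
cv2.imwrite('pics/b8.png',cv2.resize(c['pixels'][140:220,220:320],None,fx=7,fy=7,interpolation=cv2.INTER_CUBIC))"
```

```text
t 11.85 p [0.5366 0.1954 0.2283] xaxis deg 128.41 zax [ 0.001  0.    -1.   ] F [-0.11  0.25 -0.56] g -0.0 q6 [ 0.15  0.71  1.7  -0.    0.73 -0.52]
top red 13 [298.5 166.4] [0.6621 0.0732 0.041 ] 39.8 0.1525
top red 16 [364.6 172.8] [ 0.6432 -0.142   0.041 ] -50.1 0.1532
top red 14 [291.3 232.6] [0.4463 0.0923 0.041 ] 130.2 0.1529
top red 14 [358.6 239.7] [ 0.4264 -0.1232  0.041 ] -140.2 0.1543
top orange 34 [321.8 254.8] [ 0.3773 -0.0061  0.006 ] 173.7 0.1687
scene red 13 [377.4 197.4] [ 0.6446 -0.1407  0.041 ] -49.4 0.1531
scene red 14 [274.3 211.5] [0.4454 0.0933 0.041 ] 130.2 0.1542
scene red 22 [338.6 239.9] [ 0.4274 -0.122   0.041 ] -140.4 0.1527
scene red 89 [390.1 250.9] [ 0.4525 -0.2532  0.041 ] -112.0 0.2467
scene orange 33 [291.4 246.5] [ 0.3779 -0.0055  0.006 ] 173.5 0.1682
[-0.00086317 -0.00082455  0.02473493]
(np.float64(265.01815637286455), np.float64(190.64072498048242)) (np.float64(263.8707543476887), np.float64(184.1253784413534))
```

View pics/b8.png

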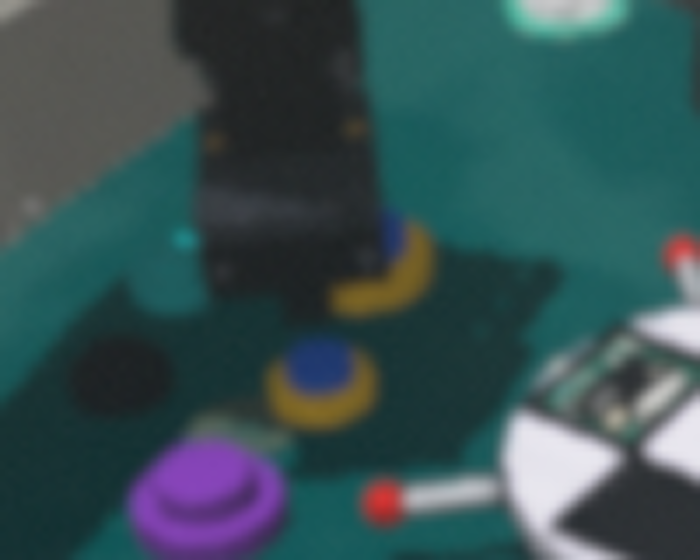

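View pics/wrist8.png

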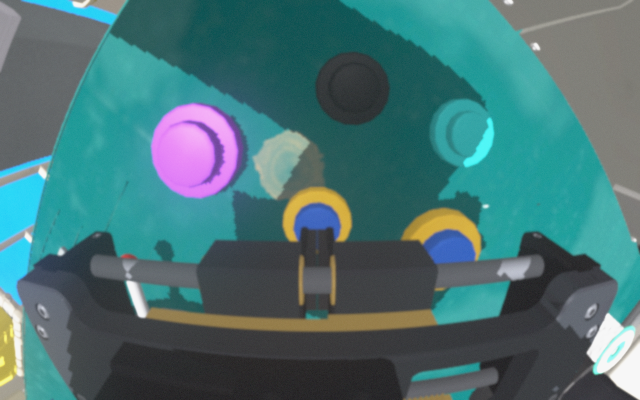

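The fingertip is over the small blue button: in the crop the finger stub is at (300,300) and the button at (320,365). Now I press.

Emit:
servo_tool(steps=[0, -0.001, -0.001, 0.01, 0, 0, -0.001, -0.001, 0.018, 0, 0, -0.001, -0.001, 0.023, 0, 0, -0.001, -0.001, 0.026, 0, 0, -0.001, -0.001, 0.028, 0, 0, -0.001, -0.001, 0.03, 0, 0, -0.001, -0.001, 0.0305, 0, 0, -0.001, -0.001, 0.0305, 0])

```text
time: 13.0
position: [0.5356, 0.1943, 0.1985]
tool_rot: [0.435, 0.901, -0.0, -0.0]
ft_force: [-2.4, -2.2, 11.5]
grip_width: 0.0002
```

```bash
python3 -c "
from h import *
st()"
```

```text
t 13.0 p [0.5356 0.1943 0.1985] xaxis deg 128.46 zax [-0. -0. -1.] F [-2.4  -2.2  11.48] g 0.0002 q6 [ 0.15  0.76  1.71 -0.    0.67 -0.52]
```

Emit:
servo_tool(steps=[0, 0, 0, 0.001, 0, 0, 0, 0, 0.001, 0, 0, 0, 0, 0.001, 0])

```text
time: 13.38
position: [0.5355, 0.1943, 0.1984]
tool_rot: [0.435, 0.901, -0.0, -0.0]
ft_force: [-4.1, -0.9, 16.8]
grip_width: 0.0004
```

Emit:
servo_tool(steps=[0, 0, 0, -0.003, 0, 0, 0, 0, -0.01, 0, 0, 0, 0, -0.04, 0, 0, 0, 0, -0.09, 0, 0, 0, 0, -0.14, 0, 0, 0.03, 0.03, -0.17, 0, 0, 0.08, 0.07, -0.18, 0, 0, 0.11, 0.08, -0.18, 0, 0, 0.11, 0.08, -0.18, 0, 0, 0.11, 0.08, -0.18, 0])

```text
time: 14.62
position: [0.5303, 0.3298, 0.3758]
tool_rot: [0.435, 0.901, -0.0, 0.0]
ft_force: [-0.3, 0.2, 0.0]
grip_width: 0.0004
```

```bash
python3 meas.py 9
```

```text
t 14.62 p [0.5303 0.3298 0.3758] xaxis deg 128.46 zax [-0.    -0.001 -1.   ] F [-0.33  0.21  0.05] g 0.0004 q6 [ 0.38  0.56  1.46 -0.    1.12 -0.29]
top red 13 [298.5 166.4] [0.6621 0.0732 0.041 ] 39.8 0.1525
top red 16 [364.6 172.8] [ 0.6432 -0.142   0.041 ] -50.1 0.1532
top red 14 [291.3 232.6] [0.4463 0.0923 0.041 ] 130.2 0.1529
top red 14 [358.6 239.7] [ 0.4264 -0.1232  0.041 ] -140.2 0.1543
top orange 29 [321.9 254.7] [ 0.3776 -0.0064  0.006 ] 173.8 0.1684
top blue 98 [249.9 177.2] [0.6279 0.2334 0.022 ] 72.2 0.2709
top blue 41 [261.1 204.9] [0.5368 0.194  0.022 ] 92.1 0.2186
scene red 13 [377.4 197.4] [ 0.6446 -0.1407  0.041 ] -49.4 0.1531
scene red 14 [274.3 211.5] [0.4454 0.0933 0.041 ] 130.2 0.1542
scene red 22 [338.6 239.9] [ 0.4274 -0.122   0.041 ] -140.4 0.1527
scene red 88 [390.  250.9] [ 0.4525 -0.253   0.041 ] -112.0 0.2465
scene orange 34 [291.4 246.6] [ 0.3776 -0.0058  0.006 ] 173.6 0.1684
scene blue 75 [270.9 172.4] [0.6323 0.2394 0.022 ] 71.7 0.278
scene blue 44 [264.9 191.1] [0.5344 0.1935 0.022 ] 92.8 0.2183
```

View pics/scene9.png

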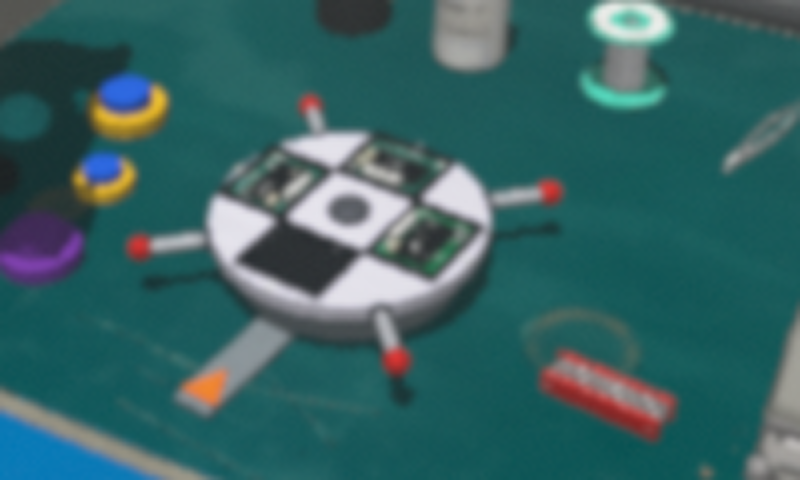

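View pics/top9.png

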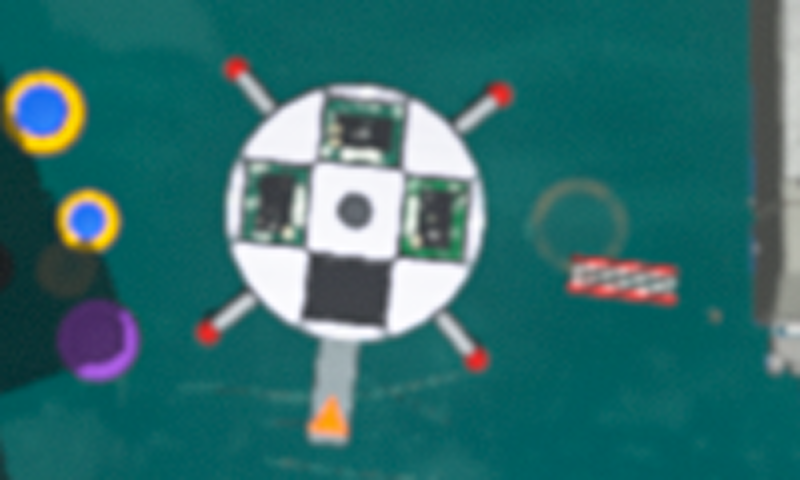

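The button is back up, the nest is in line with the arrow, the boards are seated and the arm is clear, so I'm handing in.

```bash
python3 -c "
from rig import hand_in
print(hand_in())"
```

```text
the job is handed in; nothing more can be done
None
```

I turned the turntable about 146° clockwise (seen from above) by pushing one spoke with the closed fingers. I then took the fingers off and pressed the small blue button. The job was handed in at about 14.8 s; the hand-in reports no verdict.

**Last checks:**
- **Nest:** its centre was at about 174.9° against the arrow at 173.7° (top view). The scene view gave a slightly smaller gap. That is roughly 1 mm off the line, within the 5 mm allowed.
- **Button:** it stopped at about 5.7 mm of travel by arm position, and pushing further only raised the force from 11.5 N to 17 N, so I took it as fully down. In the pictures afterwards it had come back up.
- **Surroundings:** the boards look seated, and the hex key set had not moved. The arm was clear, with no force on the tool. I did not measure the blue bin or the swab tub again at the end, but the arm did not work near them.

The only disagreement was between the two cameras, which differed by about 2 mm, as expected from their calibration.

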